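# Stand the fallen hanko tube and shoe-shine bottle in a row on the entryway tray

### The job

The black hanko tube and the shoe-shine bottle have fallen over on the bench. Stand both upright with their caps up on the tray, the tube in the middle of the round wooden coaster and the bottle in the middle of the blue coaster, so that they make a neat row with the red seal-paste pot. Set them down gently rather than dropping them, and leave the pot, the umbrella handle and the shoe grip where they are.

Things in the scene. Friction and masses are not known exactly. Their poses are not given: they have to be found in the camera images.
- hanko_tube: Black lacquered hanko tube: closed octagonal bar, 110 mm long, 34 mm across flats, 100 g, flat at both ends; thin brass band nearer the cap end, brass dot on the cap. Starts lying on a flat. Origin: on its long axis at mid-length. Own x axis points from base (x = -55 mm) to cap (+55 mm), so it points up when the tube stands properly.
- shoe_bottle: Shoe-shine bottle, closed, 120 mm long, 160 g: white 46 x 46 mm square body with brown band, short neck, black round cap 34 mm in diameter. Starts lying on a flat side. Origin: on its long axis at mid-length. Own x axis points from base (x = -60 mm) to cap (body ends at +20, cap +28 to +60 mm), so it points up when it stands properly.
- wood_coaster: Round pale wooden coaster, 90 mm diameter, 5 mm thick, fixed on one end of the tray. Origin: centre of its underside, which is 6 mm above the bench; its top is 5 mm above the origin.
- blue_coaster: Round blue plastic coaster, 90 mm diameter, 5 mm thick, fixed on the other end of the tray. Origin: centre of its underside, which is 6 mm above the bench; its top is 5 mm above the origin.
- tray: Dark wooden tray, 130 x 330 mm, floor 6 mm thick, rim 12 mm high in all and 6 mm wide; fixed to the bench. Origin: centre of its underside. Own y axis runs along the row (its long side); the two coasters lie about 105 mm either side of its centre, either way round.
- paste_pot: Red lidded seal-paste pot, 60 mm diameter, 52 mm high, standing loose in the middle of the tray. Origin: centre of its underside.
- umbrella_handle: Pink plastic J-shaped umbrella handle, loose, lying flat, 24 mm thick, about 175 mm long and 95 mm wide. Origin: on the bench under the straight part of the handle, which runs along own x; the hook curls to own -x, -y.
- shoe_grip: Greyish translucent silicone shoe grip (heel pad), loose, lying flat, about 98 x 56 x 7 mm. Origin: near the middle of its underside; long side along own x.
- key_box: Stainless steel key box with a push-button latch, 90 x 130 x 110 mm high, fixed. Origin: centre of its underside.
- little_drawer: Tiny wooden drawer unit, 110 x 150 x 75 mm high, fixed and shut. Origin: centre of its underside.
Things that resemble listed ones, but are neither listed nor needed, are in the scene too. Of the things shaped like the paste_pot, the red one is meant. Leave any green look-alike of the hanko_tube alone.

How it is judged:
By the outcome, as a careful person would: the job done as asked, in the order asked, and still so for the second after the job is handed in, with the robot touching nothing.
It also fails if it takes over 72 s, if anything falls off the work surface, if the arm or the gripper's body presses on something with over 40 N, if the wrist force passes 120 N, or if a joint passes its speed limit or range.

### The arm

A 7-joint arm with a two-finger parallel gripper is mounted at the origin on the work surface. World frame = base frame: x ahead of the robot, y to its left, z up, the work surface at z = 0. Lengths are in m, angles in degrees, forces in N, time in s.
With the tool pointing down it reaches from about 0.425 to 0.875 m from the base axis. Payload 4.7 kg.
Tool frame: the origin (TCP) lies at the very end of the fingers, on their centre line; the grasp point (between the pads) lies 19 mm behind it; z points along the fingers, y is the line along which they close (so a half turn about z gives the same grasp; the last joint's range is limited). The gripper opens to 87 mm and grips with 3 to 60 N. Pads are 19 mm wide; open, the fingers measure 117 mm over their backs; the gripper's body (75 mm by 190 mm) begins 51 mm behind the grasp point.
Start: joints at [70.709, 18.392, -4.016, 83.108, 1.295, 78.541, -3.26], TCP at [0.223, -0.61, 0.223] pointing down, gripper open.
Joint ranges: [-163.93, 163.93], [-17.29, 119.83], [-79.2, 71.16], [3.27, 140.29], [-89.18, 269.18], [5.43, 117.66], [-154.24, 154.24]. Speed limits (degrees/s): [147.25, 147.25, 180, 180, 180, 180, 180].

### API

Orientations are given as [roll, pitch, yaw] about the fixed x, y, z axes, in that order (R = Rz(yaw) Ry(pitch) Rx(roll)).
In Python, from cell import get_obs, cams, ticket, finder gives the robot as it stands.
- The arm moves only by the shell command python3 -m creep 'ROWS' [FORCE]. ROWS is text: rows parted by semicolons, each of 5 numbers parted by spaces: the shift along the world's x, y, z in m, then the turn about the world's z in degrees, then the finger opening in m, from 0 to 0.087. A call has 1 to 8 rows; each row shifts and turns the commanded pose from where the row before left it; what a row does not reach is not made up. A row lasts 1/8 s, in which the tool goes at most 62.5 mm and 10.7 degrees, less where a joint would pass 70% of its speed; a pose out of reach is approached as far as the arm can. A call with a gripper value outside its range is refused whole. The fingers move at their own pace and stop on an object; FORCE is the grip in N (left out, the last holds). Time passes only in rows, so rows that do not move let the fingers close. It gives the time, the measured TCP pose, the force, the opening and the grip force at its end, in the units of the state.
- get_obs(): the state, without advancing time (a new reading comes with each control period).
- cams.read_camera(name): name is "side" or "top"; returns the picture (480x640x3 uint8, red, green, blue); there is no depth.
- cams.calibration(name): a dict with "fx", "fy", "cx", "cy" (pixels), "extrinsics" (4x4, takes a point from world to camera coordinates). Camera axes: x right, y down, z forward; pixel columns grow to the right and rows downward; lengths in m; the calibration is good to about 2 mm. A picture is of the moment at which its call begins. calibration takes no time and is no camera call.
- ticket.sign_off(): hands the job in; it is judged then, once.
Trained networks look in the newest picture that a camera, given by its name, has taken for a name from the list of things; names that differ only in an ending like _2 or _b are one class to them, and where a whole thing is asked for, a point or a joint stands for the part that bears it (a point fixed in the world has none). Each returns a list of dicts, best first, with "p" (0 to 1); they miss things now and then, are a little off and sometimes report something else, mostly with a low value. They report only what shows in the picture. A call takes as long as a camera call. They do not tell look-alikes from the thing itself.
- finder.masks_of(name, camera): "mask" (480x640 bool, what is visible of it) and "xy" ([column, row] in pixels, amid what is visible of it).
- finder.tip_of(name, camera): "xy" ([column, row] in pixels: a listed point, or the origin of a listed thing).
The state is a dict: "time_s": time; "qpos": joint angles; "joint_velocities": joint speeds; "effort": joint torques, N m; "tool_pos": TCP position; "tool_rot": TCP orientation; "force": force on the tool from outside, world axes, zero at the start; "wrist_torque": the same for the moment, N m; "grip_width": finger opening in m; "grasp_force": force on a finger pad.
Only numpy, scipy, OpenCV 4.12 (cv2) and the standard library are available. Lean on these libraries where they do the work, as an engineer would, in place of code of your own. Each camera call takes 0.05 s, during which the arm holds its last target. There are 200 camera calls.

## Working session

There is one attempt and no reset: what is moved stays moved. The work goes in short steps, Python scripts to look and compute and a shell command to move; the robot and the scene stay as the last step left them, time stands still between calls to the robot, and variables do not carry over. Pictures are saved under pics/ and viewed, at most 13 in all, crops included, and the job is handed in when it is done.

```bash
ls; mkdir -p pics; python3 - <<'E'
from cell import get_obs, cams, ticket, finder
import cv2,numpy as np
for n in("top","side"):
    im=cams.read_camera(n); cv2.imwrite(f"pics/{n}0.png",im[:,:,::-1]); c=cams.calibration(n); print(n,c["fx"],c["cx"],c["cy"],np.round(c["extrinsics"],3).tolist())
o=get_obs(); print(o["time_s"],o["tool_pos"],o["tool_rot"],o["force"],o["grip_width"])
E
```

```text
pics
top 592.9662586457068 312.05931156155003 239.70880001150292 [[0.017, -1.0, -0.009, 0.033], [-0.995, -0.016, -0.095, 0.588], [0.095, 0.011, -0.995, 1.578], [0.0, 0.0, 0.0, 1.0]]
side 481.38336925493434 318.18962374846586 240.92735222745355 [[0.974, -0.226, 0.003, -0.547], [-0.139, -0.611, -0.779, 0.13], [0.178, 0.759, -0.626, 0.946], [0.0, 0.0, 0.0, 1.0]]
0.1 [ 0.22311829 -0.60995945  0.22156525] [-1.79899025e+02  6.34797462e-03  2.00971386e+01] [ 0.56361033 -0.73843643  0.0192564 ] 0.08718908119825038
```

View pics/top0.png

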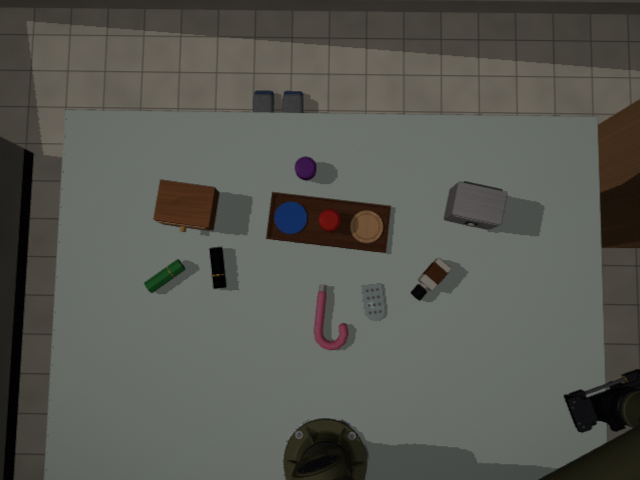

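View pics/side0.png

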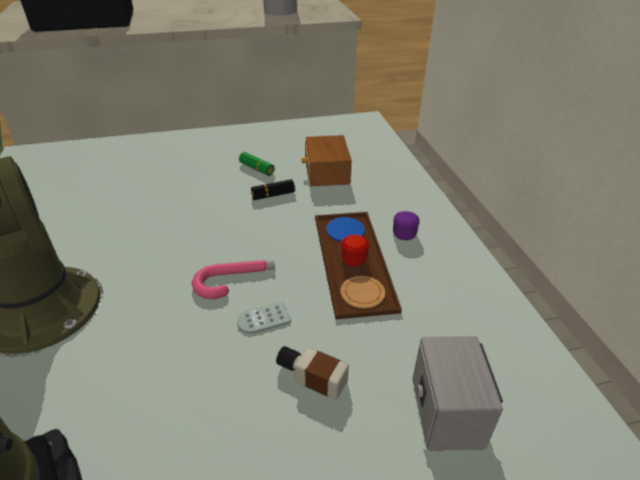

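The top view shows the tube at (217,267) with its band and cap end at the bottom, towards the robot. The bottle is at (432,278) with its black cap at (418,293), also towards the robot. The blue coaster is at (291,218), the wooden one at (367,226) and the red pot at (329,220). The side view agrees. Next I'll measure from both views.

```bash
cat > h.py <<'E'
from cell import get_obs, cams, ticket, finder
import cv2,numpy as np
def PM(n):
    c=cams.calibration(n); K=np.array([[c["fx"],0,c["cx"]],[0,c["fy"],c["cy"]],[0,0,1]]); return K,np.array(c["extrinsics"])
def tri(a,b):
    P=[K@E[:3] for K,E in(PM("top"),PM("side"))]
    X=cv2.triangulatePoints(P[0],P[1],np.float64(a).reshape(2,1),np.float64(b).reshape(2,1))[:,0]; return X[:3]/X[3]
def plane(n,xy,z):
    K,E=PM(n); xy=np.atleast_2d(np.float64(xy)); d=np.linalg.inv(K)@np.c_[xy,np.ones(len(xy))].T
    R,t=E[:3,:3],E[:3,3]; C=-R.T@t; d=R.T@d; return (C[:,None]+d*((z-C[2])/d[2])).T
def proj(n,X):
    K,E=PM(n); p=K@(E[:3,:3]@np.atleast_2d(X).T+E[:3,3:]); return (p[:2]/p[2]).T
E
python3 - <<'E'
from h import *
np.set_printoptions(precision=4,suppress=True)
for n in("top","side"): cams.read_camera(n)
for t in "hanko_tube shoe_bottle wood_coaster blue_coaster tray paste_pot".split():
    T=finder.tip_of(t,"top");S=finder.tip_of(t,"side")
    for nm,L in(("T",T),("S",S)): print(t,nm,[(round(d["p"],2),np.round(d["xy"],1).tolist()) for d in L[:4]])
    print("   best pair",min(((tri(a["xy"],b["xy"])) for a in T[:1] for b in S[:3]),key=lambda X:abs(X[2]-.02)))
    if t in("hanko_tube","shoe_bottle","wood_coaster","blue_coaster"):
        z={"h":.017,"s":.023}.get(t[0],.011)
        for n in("top","side"):
          for d in finder.masks_of(t,n)[:2]:
            c,_=cv2.findContours(d["mask"].astype(np.uint8),0,2); c=max(c,key=cv2.contourArea)[:,0]
            r=cv2.minAreaRect(plane(n,c,z)[:,:2].astype(np.float32)); ys,xs=np.nonzero(d["mask"])
            print("   mask",n,round(d["p"],2),len(ys),np.round(d["xy"],1),"rect@z",np.round(r[0],4),np.round(r[1],4),round(r[2],1))
E
```

```text
hanko_tube T [(0.96, [164.9, 277.6]), (0.78, [217.0, 267.8])]
hanko_tube S [(0.71, [273.9, 189.3]), (0.58, [254.0, 161.7])]
   best pair [0.4789 0.4392 0.0224]
   mask top 0.97 535 [165.2 276. ] rect@z [0.4846 0.4411] [0.0362 0.1148] 37.4
   mask top 0.75 542 [218.7 267.6] rect@z [0.5101 0.2973] [0.1119 0.0362] 7.8
   mask side 0.92 612 [271.  192.7] rect@z [0.5113 0.2985] [0.122 0.066] 7.6
   mask side 0.77 509 [257.4 161.9] rect@z [0.4871 0.4419] [0.0627 0.156 ] 35.4
shoe_bottle T [(0.71, [428.7, 284.2])]
shoe_bottle S [(0.91, [311.9, 368.4]), (0.3, [233.1, 271.2])]
   best pair [ 0.4783 -0.275   0.0211]
   mask top 0.7 793 [430.4 279.1] rect@z [ 0.4865 -0.2752] [0.0522 0.127 ] 48.3
   mask side 0.89 2355 [320.1 367.9] rect@z [ 0.4861 -0.2734] [0.0747 0.1321] 48.0
wood_coaster T [(0.79, [367.7, 225.4])]
wood_coaster S [(0.75, [360.2, 289.7])]
   best pair [ 0.6278 -0.1084  0.0147]
   mask top 0.84 830 [368.4 228.1] rect@z [ 0.6289 -0.1054] [0.0872 0.086 ] 45.8
   mask side 0.82 1171 [362.2 288.9] rect@z [ 0.6289 -0.1076] [0.0911 0.0886] 77.1
   mask side 0.64 719 [356.4 249. ] rect@z [0.6513 0.0214] [0.1087 0.0587] 74.7
blue_coaster T [(0.79, [288.9, 214.8])]
blue_coaster S [(0.88, [345.3, 228.1])]
   best pair [0.6561 0.1081 0.0045]
   mask top 0.97 839 [290.5 214.9] rect@z [0.6512 0.1029] [0.0887 0.0853] 1.0
   mask side 0.75 675 [343.6 223.7] rect@z [0.6497 0.1044] [0.0915 0.0851] 8.6
tray T [(0.67, [330.6, 221.6])]
tray S [(0.75, [352.9, 260.9])]
   best pair [ 0.6399 -0.0074  0.0026]
paste_pot T [(0.97, [328.3, 223.0]), (0.96, [308.5, 168.8])]
paste_pot S [(0.76, [353.0, 258.6]), (0.71, [403.9, 233.8])]
   best pair [ 0.6381 -0.0016  0.0042]
```

```bash
python3 - <<'E'
import cv2,numpy as np
a=cv2.imread("pics/top0.png");b=cv2.imread("pics/side0.png")
f=lambda i,x,y,w,h:cv2.resize(i[y:y+h,x:x+w],(400,300),interpolation=cv2.INTER_CUBIC)
cv2.imwrite("pics/crop.png",np.vstack([np.hstack([f(a,175,235,80,60),f(a,395,250,80,60)]),np.hstack([f(b,233,160,80,60),f(b,270,336,80,60)])]))
E
```

```text
(no output)
```

View pics/crop.png

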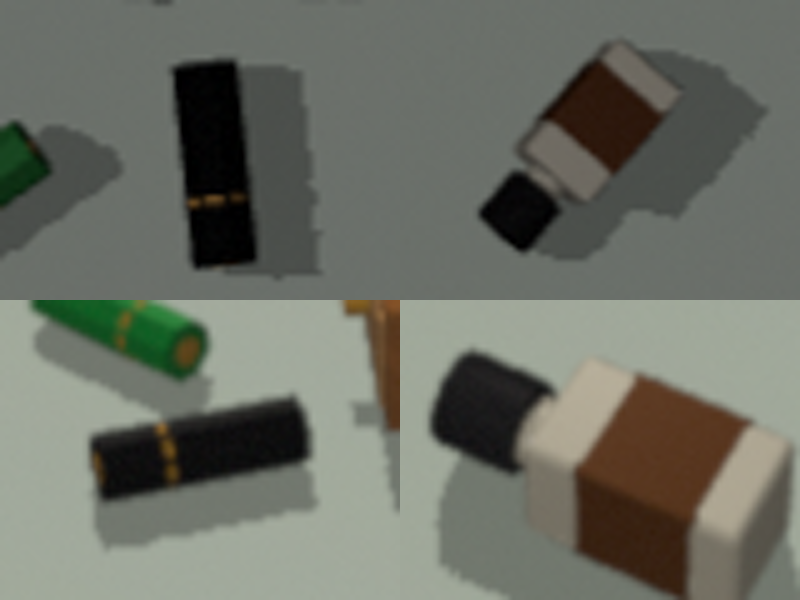

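The crop shows the brass dot on the tube's robot-side end and the bottle's cap on its robot side, so both caps point towards the robot. I'll refine both poses, heights included, by fitting silhouettes in both views.

```bash
cat > fit.py <<'E'
from h import *
from scipy.optimize import minimize
def oct_(x,r): a=np.radians(np.arange(8)*45+22.5); return [[x,r*np.cos(t)/np.cos(np.pi/8),r*np.sin(t)/np.cos(np.pi/8)] for t in a]
def circ(x,r,n=24): return [[x,r*np.cos(t),r*np.sin(t)] for t in np.arange(n)*2*np.pi/n]
sq=lambda x:[[x,a,b] for a in(-.023,.023) for b in(-.023,.023)]
disc=[[.045*np.cos(t),.045*np.sin(t),0] for t in np.arange(40)*np.pi/20]
M={"hanko_tube":[oct_(-.055,.017)+oct_(.055,.017)],"shoe_bottle":[sq(-.06)+sq(.02),circ(.02,.014)+circ(.03,.014),circ(.028,.017)+circ(.06,.017)],"wood_coaster":[disc],"blue_coaster":[disc]}
def sil(n,t,p):
    x,y,z,w=p; c,s=np.cos(w),np.sin(w); R=np.array([[c,-s,0],[s,c,0],[0,0,1]]); im=np.zeros((480*4,640*4),np.uint8)
    for part in M[t]:
        q=proj(n,np.array(part)@R.T+[x,y,z]).astype(np.float32); h=cv2.convexHull(q)
        cv2.fillPoly(im,[np.round((h+.5)*4*16).astype(np.int32)],255,shift=4)
    return cv2.resize(im,(640,480),interpolation=cv2.INTER_AREA)/255.
def fit(t,p0,masks):
    f=lambda p:sum(np.abs(sil(n,t,p)-m).sum()/m.sum() for n,m in masks.items())
    best=None
    r=minimize(f,p0,method="Nelder-Mead",options=dict(initial_simplex=np.array([p0]+[np.array(p0)+np.eye(4)[i]*[.006,.006,.006,.08][i] for i in range(4)]),maxiter=250)); return r.x,r.fun
E
python3 - <<'E'
from fit import *
for n in("top","side"): cams.read_camera(n)
for t,p0 in {"hanko_tube":[.51,.298,.017,np.radians(188)],"shoe_bottle":[.4863,-.274,.023,np.radians(138.2+90-90)],"wood_coaster":[.629,-.1065,.011,0],"blue_coaster":[.6505,.1035,.011,0]}.items():
    mk={}
    for n in("top","side"):
        q=proj(n,p0[:3])[0]; mk[n]=min(finder.masks_of(t,n),key=lambda d:np.hypot(*(np.array(d["xy"])-q)))["mask"].astype(float)
    if t=="shoe_bottle": c=[fit(t,p0[:3]+[np.radians(a)],mk) for a in(138,228)]; r=min(c,key=lambda v:v[1])
    else: r=fit(t,p0,mk)
    print(t,np.round(r[0][:3],4),"yaw",round(np.degrees(r[0][3]),1),"err",round(r[1],3))
    x,y,z,w=r[0]; a={"h":.040,"s":.044}.get(t[0],0); print("   grasp pt",np.round([x+a*np.cos(w),y+a*np.sin(w)],4), "radius",np.hypot(x+a*np.cos(w),y+a*np.sin(w)).round(3))
o=get_obs();print(o["time_s"],o["tool_pos"])
E
```

```text
hanko_tube [0.5097 0.2973 0.0178] yaw 188.1 err 0.149
   grasp pt [0.4701 0.2917] radius 0.553
shoe_bottle [ 0.4862 -0.2751  0.0225] yaw 139.8 err 0.131
   grasp pt [ 0.4526 -0.2467] radius 0.515
wood_coaster [ 0.6298 -0.1061  0.0082] yaw 4.6 err 0.071
   grasp pt [ 0.6298 -0.1061] radius 0.639
blue_coaster [0.6504 0.103  0.0092] yaw 2.7 err 0.27
   grasp pt [0.6504 0.103 ] radius 0.658
1.7 [ 0.22334575 -0.61046589  0.2226328 ]
```

```bash
python3 -m creep '.04 .044 .004 -3 .087;.04 .044 .004 -3 .087;.04 .044 .004 -3 .087;.04 .044 .004 -3 .087;.04 .044 0 0 .087;.04 .044 0 0 .087;.037 .046 0 0 .087;0 .06 0 0 .087' 20
python3 -m creep '0 .06 0 0 .087;0 .06 0 0 .087;0 .06 0 0 .087;0 .06 0 0 .087;0 .06 0 0 .087;0 .06 0 0 .087;0 .06 -.02 0 .087;0 .06 -.02 0 .087'
```

```text
time_s: 2.7
tool_pos: [0.5025, -0.2383, 0.2382]
tool_rot: [-180.0, -0.1, 8.2]
force: [0.2, 2.0, 0.1]
grip_width: 0.0871
grasp_force: 0.0
time_s: 3.7
tool_pos: [0.5007, 0.2398, 0.1993]
tool_rot: [180.0, -0.1, 8.1]
force: [0.8, -0.2, -0.1]
grip_width: 0.0869
grasp_force: 0.0
```

```bash
python3 -m creep '-.033 .052 -.03 0 .07;0 0 -.05 0 .07;0 0 -.05 0 .07;0 0 -.035 0 .07;0 0 -.02 0 .07;0 0 -.011 0 .07;0 0 0 0 .07;0 0 0 0 .07'
```

```text
time_s: 4.7
tool_pos: [0.4713, 0.2862, 0.007]
tool_rot: [-180.0, -0.1, 8.1]
force: [0.6, -0.9, 0.6]
grip_width: 0.0699
grasp_force: 0.0
```

```bash
python3 -m creep '-.003 .005 -.004 0 .07;0 0 0 0 .07;0 0 0 0 .025;0 0 0 0 .025;0 0 0 0 .025;0 0 0 0 .025;0 0 0 0 .025' 5
python3 -m creep '0 0 .03 0 .025;0 0 .03 0 .025;0 0 .03 0 .025;0 0 .03 0 .025;0 0 .02 0 .025;0 0 0 0 .025;0 0 0 0 .025;0 0 0 0 .025'
python3 - <<'E'
from h import *
im=cams.read_camera("side"); cv2.imwrite("pics/s1.png",cv2.resize(im[60:260,180:400,::-1],(660,600)))
E
```

```text
time_s: 5.58
tool_pos: [0.4672, 0.2907, 0.0017]
tool_rot: [-180.0, 0.0, 8.1]
force: [-0.8, 1.3, -0.2]
grip_width: 0.0341
grasp_force: 5.0
time_s: 6.58
tool_pos: [0.4665, 0.2901, 0.1403]
tool_rot: [180.0, 0.1, 8.1]
force: [0.6, 0.5, -1.0]
grip_width: 0.0338
grasp_force: 5.0
```

View pics/s1.png

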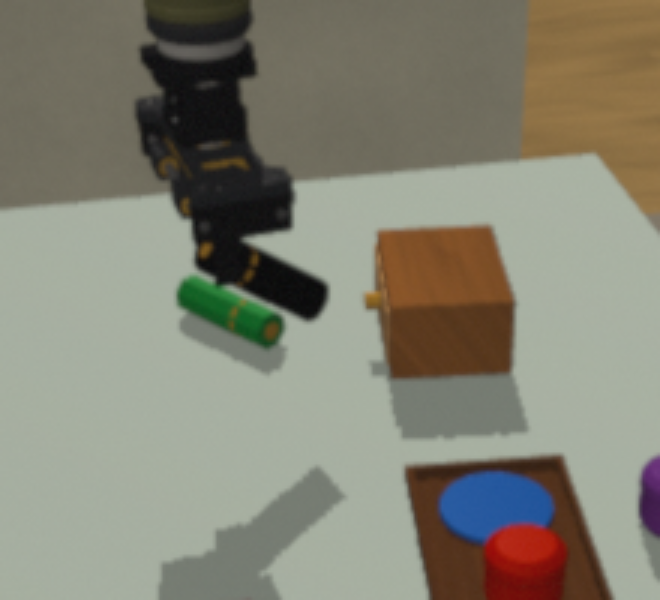

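The tube has pivoted part of the way, about 30°, and is still held. I'll lower it close to the bench and ease the grip so that it swings further.

```bash
python3 -m creep '0 0 -.03 0 .025;0 0 -.018 0 .025;0 0 0 0 .025;0 0 0 0 .025' 5
python3 -m creep '0 0 0 0 .025;0 0 0 0 .025;0 0 0 0 .025;0 0 0 0 .025' 3
python3 - <<'E'
from h import *
im=cams.read_camera("side"); cv2.imwrite("pics/s2.png",cv2.resize(im[100:220,220:340,::-1],(480,480)))
E
```

```text
time_s: 7.12
tool_pos: [0.4676, 0.291, 0.0942]
tool_rot: [-180.0, -0.0, 8.1]
force: [0.2, 0.5, -1.1]
grip_width: 0.034
grasp_force: 5.0
time_s: 7.62
tool_pos: [0.4673, 0.2906, 0.0938]
tool_rot: [180.0, -0.0, 8.1]
force: [-0.1, -0.0, -1.3]
grip_width: 0.0337
grasp_force: 3.0
```

View pics/s2.png

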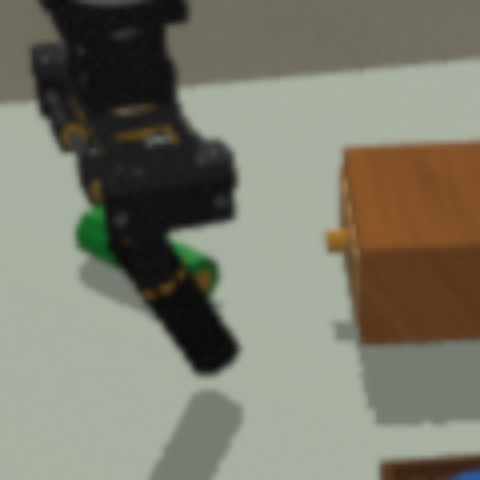

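It is now about 60° down. A few quick small bobs should shake it towards vertical.

```bash
python3 -m creep '0 0 .03 0 .025;0 0 -.025 0 .025;0 0 .03 0 .025;0 0 -.025 0 .025;0 0 .03 0 .025;0 0 -.025 0 .025;0 0 0 0 .025;0 0 0 0 .025' 3
python3 - <<'E'
from h import *
im=cams.read_camera("side"); cv2.imwrite("pics/s3.png",cv2.resize(im[100:220,220:340,::-1],(480,480)))
E
```

```text
time_s: 8.68
tool_pos: [0.4672, 0.2906, 0.1089]
tool_rot: [180.0, 0.0, 8.1]
force: [0.6, 0.0, -1.1]
grip_width: 0.0339
grasp_force: 3.0
```

View pics/s3.png

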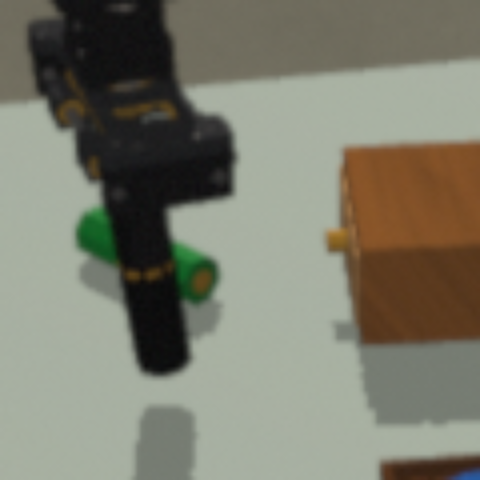

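```bash
python3 -m creep '0 0 .03 0 .025;0 0 -.02 0 .025;0 0 .03 0 .025;0 0 -.02 0 .025;0 0 .03 0 .025;0 0 -.02 0 .025;0 0 .03 0 .025;0 0 0 0 .025' 3
python3 -m creep '0 0 0 0 .025;0 0 0 0 .025;.01 -.025 0 -2 .025;.02 -.05 0 -4 .025;.02 -.05 0 -4 .025;.02 -.05 0 -4 .025;.02 -.05 0 0 .025;.02 -.05 0 0 .025' 8
python3 -m creep '.02 -.05 0 0 .025;.02 -.05 0 0 .025;.01 -.04 0 0 .025;.01 -.02 0 0 .025;0 0 0 0 .025'
python3 - <<'E'
from h import *
ims=[cams.read_camera("side")[180:330,290:440,::-1],cams.read_camera("top")[170:270,310:410,::-1]]; cv2.imwrite("pics/s4.png",np.hstack([cv2.resize(i,(400,400)) for i in ims]))
E
```

```text
time_s: 9.72
tool_pos: [0.4677, 0.291, 0.1684]
tool_rot: [-180.0, -0.1, 8.1]
force: [-0.2, 0.5, -2.0]
grip_width: 0.0343
grasp_force: 3.0
time_s: 10.72
tool_pos: [0.5774, 0.0138, 0.1679]
tool_rot: [180.0, 0.0, -5.9]
force: [1.1, -0.7, -0.3]
grip_width: 0.034
grasp_force: 8.0
time_s: 11.35
tool_pos: [0.6373, -0.1453, 0.1677]
tool_rot: [-180.0, 0.1, -6.0]
force: [-0.6, 1.1, -1.3]
grip_width: 0.0335
grasp_force: 8.0
```

View pics/s4.png

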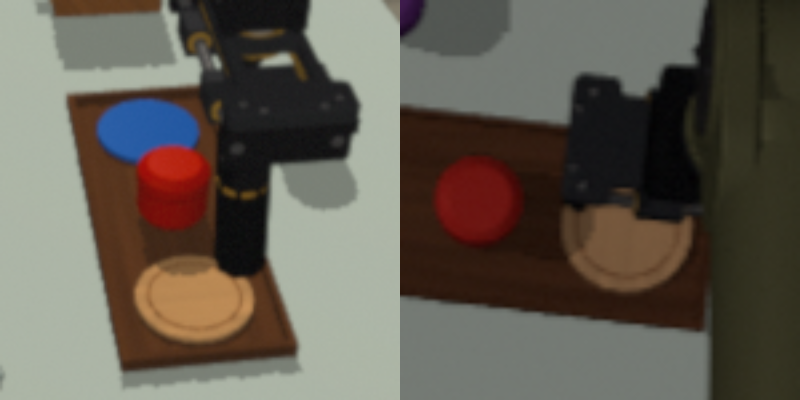

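The tube hangs close to vertical with the band and cap at the top, and I overshot y by 39 mm. I'll centre it over the wooden coaster and lower it.

```bash
python3 -m creep '-.002 .02 0 0 .025;-.002 .019 0 0 .025;0 0 -.03 0 .025;0 0 -.025 0 .025;0 0 -.013 0 .025;0 0 0 0 .025;0 0 0 0 .025;0 0 0 0 .025' 6
python3 - <<'E'
from fit import *
# tube standing: pixel fit of visible lower part unreliable; compare the base end outline
for n in("top","side"):
    cams.read_camera(n)
    for d in finder.masks_of("hanko_tube",n)[:3]:
        m=d["mask"]; ys,xs=np.nonzero(m); b=ys>ys.max()-3; print(n,round(d["p"],2),len(ys),np.round(d["xy"],1),"x",xs.min(),xs.max(),"y",ys.min(),ys.max(),"bottom",xs[b].mean())
# predicted base outline if standing right now, gripped as reckoned
o=get_obs(); x,y,z=o["tool_pos"]; print(o["tool_pos"])
c=[x-.0037,y+.0004,z+.019-.097]; p=proj("side",[[c[0]+.0184*np.cos(t),c[1]+.0184*np.sin(t),c[2]] for t in np.arange(16)*np.pi/8]); print("pred base side x",p[:,0].min(),p[:,0].max(),"ymax",p[:,1].max())
E
```

```text
time_s: 12.45
tool_pos: [0.6341, -0.1054, 0.102]
tool_rot: [180.0, -0.1, -5.9]
force: [-0.1, -0.2, -0.5]
grip_width: 0.034
grasp_force: 6.0
top 0.83 560 [165.5 278.8] x 145 184 y 259 292 bottom 151.92857142857142
top 0.56 866 [321.4 329.3] x 314 348 y 284 349 bottom 331.6923076923077
side 0.82 523 [367.5 279.4] x 360 378 y 259 294 bottom 369.40909090909093
side 0.58 463 [256.2 161.7] x 239 274 y 152 175 bottom 268.5263157894737
[ 0.63348013 -0.10553334  0.10113317]
pred base side x 354.0415750361088 372.3922698803331 ymax 291.5971364655759
```

The base sits about 6 px (10 mm) forward, a tilt of about 6°, and contact will flatten that. I'll lower it slowly with a light grip.

```bash
python3 -m creep '0 -.001 -.006 0 .025;0 0 -.002 0 .025;0 0 -.001 0 .025;0 0 -.001 0 .025;0 0 -.001 0 .025;0 0 -.001 0 .025;0 0 0 0 .025;0 0 0 0 .025' 3
python3 - <<'E'
from h import *
cams.read_camera("side")
d=finder.masks_of("hanko_tube","side")
for d in d[:3]:
    ys,xs=np.nonzero(d["mask"]); print(np.round(d["xy"],1),xs.min(),xs.max(),ys.min(),ys.max())
    if abs(d["xy"][0]-367)<15:
        for y in range(ys.max()-30,ys.max()+1,4): print(y,xs[ys==y].min(),xs[ys==y].max())
for z in(.011,.1): 
    p=proj("side",[[.6298+.0184*np.cos(t),-.1061+.0184*np.sin(t),z] for t in np.arange(16)*np.pi/8]); print("ideal",z,p.min(0),p.max(0))
E
```

```text
time_s: 13.65
tool_pos: [0.6331, -0.1063, 0.0885]
tool_rot: [-180.0, 0.0, -5.9]
force: [0.4, 1.1, 3.8]
grip_width: 0.0339
grasp_force: 3.0
[256.  163.1] 239 275 151 175
[220.7 269.6] 192 274 259 297
[370.1 282.9] 361 379 266 295Traceback (most recent call last):
  File "<stdin>", line 7, in <module>
    return umr_minimum(a, axis, None, out, keepdims, initial, where)
ValueError: zero-size array to reduction operation minimum which has no identity
```

```bash
python3 - <<'E'
from h import *
im=cams.read_camera("side")
for d in finder.masks_of("hanko_tube","side")[:3]:
    m=d["mask"]
    if abs(d["xy"][0]-368)<15:
        for y in range(264,300,4):
            xs=np.nonzero(m[y])[0]
            if len(xs): print(y,xs.min(),xs.max())
for z in(.011,.05,.08): 
    p=proj("side",[[.6298+.0184*np.cos(t),-.1061+.0184*np.sin(t),z] for t in np.arange(16)*np.pi/8]); print("ideal",z,p.min(0),p.max(0))
cv2.imwrite("pics/s5.png",cv2.resize(im[220:320,310:430,::-1],(720,600),interpolation=cv2.INTER_CUBIC))
E
```

```text
268 361 365
272 360 379
276 361 378
280 361 378
284 361 378
288 361 378
292 363 376
ideal 0.011 [353.88716266 283.5876439 ] [372.10691177 296.28926279]
ideal 0.05 [354.86962573 269.43337873] [373.56578258 282.0379673 ]
ideal 0.08 [355.66050304 258.04564304] [374.74042604 270.55656363]
```

View pics/s5.png

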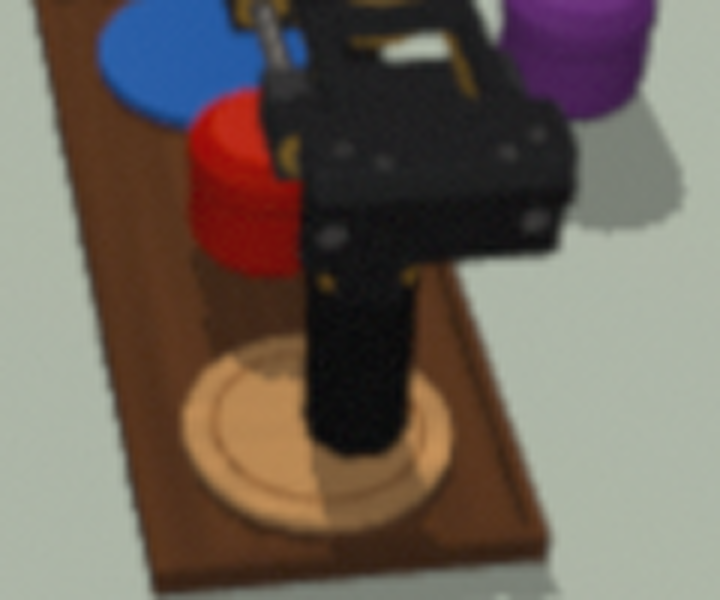

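The tube stands flat and upright, but it is about 6.5 px (13 mm) too far in +x. I'll lift it slightly, shift it back and set it down again.

```bash
python3 -m creep '0 0 0 0 .025;0 0 0 0 .025;0 0 .008 0 .025;-.006 0 0 0 .025;-.0075 0 0 0 .025;0 0 -.004 0 .025;0 0 0 0 .025;0 0 0 0 .025' 10
python3 - <<'E'
from h import *
for k in range(3):
    cams.read_camera("side")
    for d in finder.masks_of("hanko_tube","side")[:3]:
        m=d["mask"]
        if abs(d["xy"][0]-365)<15:
            r=[(np.nonzero(m[y])[0].min(),np.nonzero(m[y])[0].max()) for y in range(276,290)]; print(np.mean(r,0),np.nonzero(m.any(1))[0].max())
o=get_obs(); x,y,z=o["tool_pos"]; print(o["tool_pos"],o["force"])
p=proj("side",[[.6298+.0184*np.cos(t),-.1061+.0184*np.sin(t),h] for t in np.arange(16)*np.pi/8 for h in(.015,)]); print("ideal",p.min(0),p.max(0))
E
```

```text
time_s: 14.85
tool_pos: [0.6198, -0.1064, 0.0925]
tool_rot: [-180.0, 0.0, -5.9]
force: [-0.4, -0.4, -2.0]
grip_width: 0.0339
grasp_force: 10.0
[353.57142857 371.78571429] 295
[354.57142857 371.85714286] 295
[354.35714286 372.78571429] 295
[ 0.61985792 -0.10634765  0.09271289] [ 0.63645592  0.16430191 -1.25643967]
ideal [353.98565143 282.16832859] [372.25314273 294.86118613]
```

```bash
python3 -m creep '0 0 -.002 0 .025;0 0 -.0015 0 .025;0 0 0 0 .025;0 0 0 0 .04;0 0 0 0 .055;0 0 0 0 .055;0 0 0 0 .055;0 0 .01 0 .055' 3
python3 -m creep '0 0 .03 0 .055;0 0 .05 0 .055;0 0 .05 0 .055;-.03 -.02 .02 -5 .087;-.05 -.03 0 -10 .087;-.05 -.03 0 -10 .087;-.05 -.04 0 -9 .087;0 -.02 0 0 .087'
python3 - <<'E'
from fit import *
M["hanko_tube"]=[[[p[1],p[2],p[0]] for p in M["hanko_tube"][0]]]
mk={}
for n in("top","side"):
    cams.read_camera(n); q=proj(n,[.63,-.106,.066])[0]; L=finder.masks_of("hanko_tube",n); print([np.round(d["xy"]) for d in L])
    mk[n]=min(L,key=lambda d:np.hypot(*(np.array(d["xy"])-q)))["mask"].astype(float)
print(fit("hanko_tube",[.63,-.106,.066,0],mk)); o=get_obs(); print(o["time_s"],o["tool_pos"])
E
```

```text
time_s: 16.15
tool_pos: [0.619, -0.1063, 0.0987]
tool_rot: [-180.0, 0.1, -5.9]
force: [-0.4, 0.0, -0.7]
grip_width: 0.0547
grasp_force: 0.0
time_s: 17.15
tool_pos: [0.4376, -0.2486, 0.2505]
tool_rot: [179.9, -0.1, -40.3]
force: [0.4, 1.3, 0.6]
grip_width: 0.0862
grasp_force: 0.0
[array([368., 222.]), array([164., 274.])]
[array([363., 272.])]
(array([ 0.62783559, -0.10850374,  0.06600448,  0.07759673]), np.float64(0.1470970463237462))
17.35 [ 0.4421909  -0.24425493  0.24953873]
```

The tube stands at (0.628, -0.1085) with its centre at z 0.066, as it should. Now the bottle, gripped by its cap.

```bash
python3 -m creep '.01 -.002 -.06 0 .07;0 0 -.06 0 .07;0 0 -.05 0 .07;0 0 -.04 0 .07;0 0 -.02 0 .07;0 0 -.01 0 .07;0 0 0 0 .07;0 0 0 0 .07'
```

```text
time_s: 18.35
tool_pos: [0.4522, -0.2474, 0.0103]
tool_rot: [-180.0, -0.1, -39.8]
force: [-0.0, 0.9, -0.4]
grip_width: 0.0697
grasp_force: 0.0
```

```bash
python3 -m creep '0 0 -.0055 0 .07;0 0 0 0 .07;0 0 0 0 .025;0 0 0 0 .025;0 0 0 0 .025;0 0 0 0 .025;0 0 .02 0 .025;0 0 .03 0 .025' 6
python3 -m creep '0 0 .03 0 .025;0 0 .03 0 .025;0 0 .02 0 .025;0 0 -.015 0 .025;0 0 .02 0 .025;0 0 -.015 0 .025;0 0 0 0 .025;0 0 0 0 .025' 5
python3 - <<'E'
from h import *
im=cams.read_camera("side"); cv2.imwrite("pics/b1.png",cv2.resize(im[240:440,200:400,::-1],(500,500)))
E
```

```text
time_s: 19.35
tool_pos: [0.4498, -0.2469, 0.0531]
tool_rot: [180.0, 0.2, -39.9]
force: [-0.4, 0.1, -1.5]
grip_width: 0.0337
grasp_force: 6.0
time_s: 20.35
tool_pos: [0.4501, -0.247, 0.1223]
tool_rot: [180.0, 0.1, -39.9]
force: [0.7, -0.7, -0.6]
grip_width: 0.0337
grasp_force: 5.0
```

View pics/b1.png

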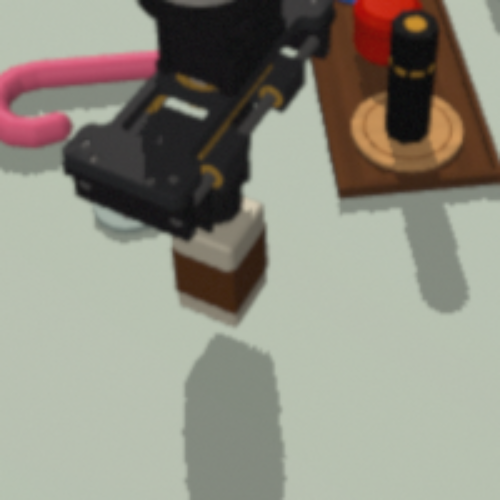

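The bottle hangs nearly vertical with its cap up, and the tube stands centred on the wooden coaster. I'll carry the bottle to the blue coaster.

```bash
python3 -m creep '0 0 .03 0 .025;0 0 -.02 0 .025;0 0 .03 0 .025;0 0 -.015 0 .025;0 0 .03 0 .025;0 0 0 0 .025;0 0 0 0 .025;.01 .02 .005 0 .025' 5
python3 -m creep '.02 .04 0 5 .025;.025 .044 0 6 .025;.025 .044 0 6 .025;.025 .044 0 6 .025;.025 .044 0 6 .025;.025 .044 0 5 .025;.02 .04 0 0 .025;.01 .02 0 0 .025' 10
python3 -m creep '.01 .01 0 0 .025;0 0 0 0 .025;0 0 0 0 .025;0 0 0 0 .025' 5
python3 - <<'E'
from h import *
im=cams.read_camera("side"); cv2.imwrite("pics/b2.png",cv2.resize(im[130:280,280:430,::-1],(600,600)))
E
```

```text
time_s: 21.4
tool_pos: [0.4591, -0.2287, 0.1817]
tool_rot: [179.9, 0.2, -40.1]
force: [-0.7, 0.8, -2.0]
grip_width: 0.0338
grasp_force: 5.0
time_s: 22.4
tool_pos: [0.6356, 0.0962, 0.1817]
tool_rot: [-179.9, 0.2, -5.7]
force: [-0.0, -1.0, -1.6]
grip_width: 0.0336
grasp_force: 10.0
time_s: 22.9
tool_pos: [0.6458, 0.1009, 0.1837]
tool_rot: [179.9, 0.0, -6.0]
force: [0.0, -0.2, -1.3]
grip_width: 0.0338
grasp_force: 5.0
```

View pics/b2.png

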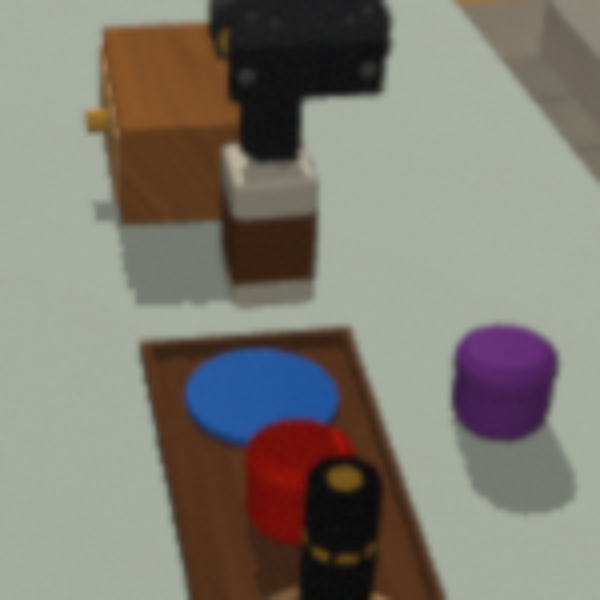

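```bash
python3 -m creep '0 0 -.03 0 .025;0 0 -.03 0 .025;0 0 -.018 0 .025;0 0 0 0 .025;0 0 0 0 .025' 5
python3 - <<'E'
from h import *
from scipy.optimize import least_squares
obs=[]
for k in range(3):
    cams.read_camera("side")
    m=min(finder.masks_of("shoe_bottle","side"),key=lambda d:abs(d["xy"][0]-346))["mask"]; ys,xs=np.nonzero(m)
    r=[(np.nonzero(m[y])[0].min(),np.nonzero(m[y])[0].max()) for y in range(ys.max()-16,ys.max()-6)]
    obs.append([*np.mean(r,0),ys.max()]); print(obs[-1],len(ys))
obs=np.mean(obs,0)
o=get_obs(); z=o["tool_pos"][2]+.019-.104; w=np.radians(-5.8); c,s=np.cos(w),np.sin(w)
def pred(p):
    q=proj("side",[[p[0]+c*a-s*b,p[1]+s*a+c*b,z+h] for a in(-.023,.023) for b in(-.023,.023) for h in(0.,.04)]); b=q[::2]
    # mid-body edge columns about 11 px above the bottom
    return np.array([q[:,0].min(),q[:,0].max(),b[:,1].max()-.5])
r=least_squares(lambda p:(pred(p)-obs),[.65,.103],diff_step=1e-3); print(r.x,z,"resid",r.fun,"tool",o["tool_pos"],"t",o["time_s"])
E
```

```text
time_s: 23.58
tool_pos: [0.6466, 0.1027, 0.1068]
tool_rot: [-180.0, -0.1, -5.9]
force: [-0.3, -0.2, -1.0]
grip_width: 0.0338
grasp_force: 5.0
[np.float64(335.2), np.float64(357.0), np.int64(232)] 795
[np.float64(335.1), np.float64(357.0), np.int64(231)] 755
[np.float64(335.1), np.float64(357.4), np.int64(233)] 823
[0.64925794 0.09596169] 0.021246497507197995 resid [-0.93045634  0.88485678 -0.05676067] tool [0.64620829 0.10262614 0.1062465 ] t 23.875
```

```bash
python3 -m creep '.001 0 -.006 0 .025;0 0 -.002 0 .025;0 0 -.001 0 .025;0 0 -.001 0 .025;0 0 -.001 0 .025;0 0 0 0 .025;0 0 0 0 .025' 4
python3 - <<'E'
from h import *
im=cams.read_camera("side"); cv2.imwrite("pics/b3.png",cv2.resize(im[160:290,290:420,::-1],(600,600)))
E
```

```text
time_s: 24.75
tool_pos: [0.6481, 0.1028, 0.0961]
tool_rot: [-180.0, -0.2, -5.9]
force: [-0.6, -0.1, 4.2]
grip_width: 0.0339
grasp_force: 4.0
```

View pics/b3.png

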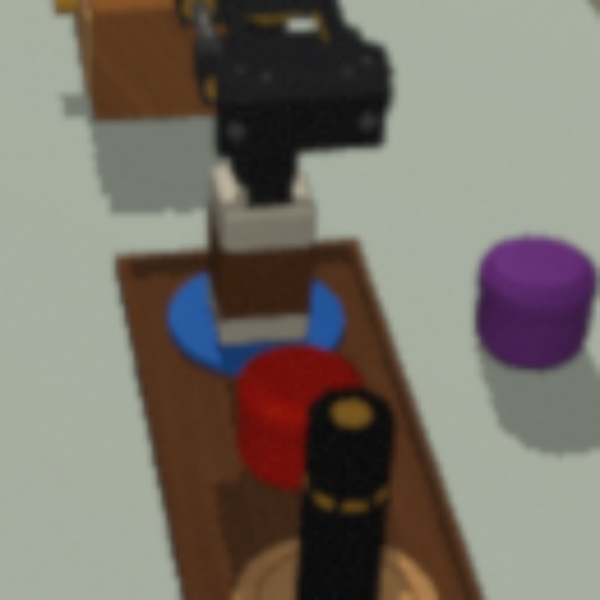

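It is in contact (4 N), upright and centred on the blue coaster, with the base edge at about (264,335) in the crop. I'll release it and back straight up.

```bash
python3 -m creep '0 0 .001 0 .025;0 0 0 0 .04;0 0 0 0 .055;0 0 0 0 .06;0 0 0 0 .06;0 0 0 0 .06;0 0 .01 0 .06;0 0 .03 0 .06' 3
python3 -m creep '0 0 .05 0 .06;0 0 .05 0 .06;0 0 .03 0 .06;-.05 0 .02 0 .06;-.06 .02 0 0 .06;-.06 .04 0 0 .06;0 .06 0 0 .06;0 .06 0 0 .06'
python3 -m creep '0 .06 0 0 .06;0 .04 0 0 .06;0 0 0 0 .06;0 0 0 0 .06'
python3 - <<'E'
from fit import *
for t in("hanko_tube","shoe_bottle"): M[t]=[[[p[1],p[2],p[0]] for p in q] for q in M[t]]
mk={}
ims=[]
for n in("top","side"): ims.append(cams.read_camera(n)[:,:,::-1])
for t,p0 in(("hanko_tube",[.628,-.108,.066,0]),("shoe_bottle",[.65,.103,.071,-.1])):
    mk={}
    for n in("top","side"):
        q=proj(n,p0[:3])[0]; mk[n]=min(finder.masks_of(t,n),key=lambda d:np.hypot(*(np.array(d["xy"])-q)))["mask"].astype(float)
    print(t,fit(t,p0,mk))
o=get_obs(); print(o["time_s"],o["tool_pos"])
cv2.imwrite("pics/end.png",np.hstack([cv2.resize(ims[0][140:360,130:450],(400,275)),cv2.resize(ims[1][120:340,180:500],(400,275))]))
E
```

```text
time_s: 25.8
tool_pos: [0.6458, 0.1022, 0.135]
tool_rot: [180.0, 0.2, -5.9]
force: [0.1, -0.0, -0.8]
grip_width: 0.0598
grasp_force: 0.0
time_s: 26.8
tool_pos: [0.4853, 0.2779, 0.2876]
tool_rot: [179.9, -0.3, -6.0]
force: [1.2, 0.0, 1.3]
grip_width: 0.0599
grasp_force: 0.0
time_s: 27.3
tool_pos: [0.4859, 0.3763, 0.286]
tool_rot: [180.0, -0.0, -5.9]
force: [0.6, -0.8, 0.1]
grip_width: 0.0602
grasp_force: 0.0
hanko_tube (array([ 0.62861026, -0.1076677 ,  0.06623598,  0.00468868]), np.float64(0.1570221519075352))
shoe_bottle (array([ 0.65068521,  0.1021315 ,  0.07063776, -0.09696919]), np.float64(0.2193376315719138))
27.6 [0.48623742 0.37581129 0.28597502]
```

View pics/end.png

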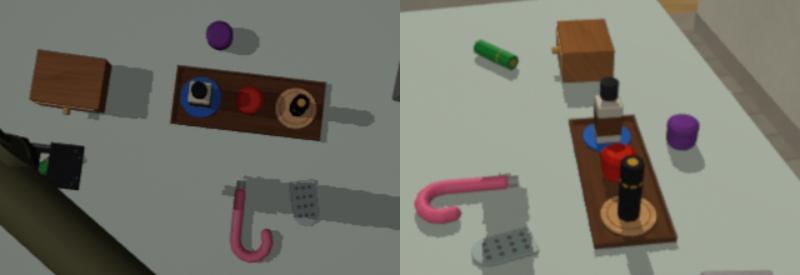

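Both stand upright with their caps up, within about 2 mm of the coaster centres. The pot, umbrella handle and shoe grip look unmoved, and the robot is clear of everything.

```bash
python3 -c "
from cell import ticket
print(ticket.sign_off())"
```

```text
the job is handed in; nothing more can be done
None
```

I handed the job in at about 28 s: the tube stands upright on the wooden coaster and the bottle on the blue one, both caps up and within about 2 mm of centre by the cameras; in the last pictures the pot, umbrella handle and shoe grip look unmoved.

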